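# Open the child-resistant reagent bottle

### The job

The amber bottle in the grey holder has a child-resistant white cap that only ratchets when simply turned: press it down with about 15 N and, while pressing, turn it anticlockwise (seen from above) until you feel its stop, then lift it straight off. Be gentle with the bottle: stop turning as soon as the stop is felt, and do not pull hard on a cap that still holds. Stand the cap rim-down in the middle of the red tray, let go of it, and leave the other things on the bench where they are.

Things in the scene. Friction and masses are not known exactly. Their poses are not given: they have to be found in the camera images.
- bottle: amber bottle, 72 mm in diameter, held upright in a grey block (100 x 100 x 36 mm, small black thumbscrew on its +y side); bottle and block are fixed to the bench. Origin: centre of the block's underside, on the bottle's axis, at bench height; z up. The shoulder ends 94 mm above the origin, the neck's rim is at 120 mm.
- bottle_mouth (a point): centre of the rim of the 26 mm neck. The cap's inner part has two lugs, hidden under two ears of the neck; it must be driven 0.6 to 1.6 rad anticlockwise (unseen, differs each time) until the lugs meet the stops. At the stops and 0.15 rad before them the cap lifts off; earlier, pulling only loads the ears.
- stops: two small springy stops at the neck, hidden under the closed cap, fixed with the bottle; origin and axes as the bottle's. When the cap's lugs meet them (15 mm off the axis) the torque rises by 2 N m per rad above the turning friction; a quarter newton metre is plenty, 0.3 N m too much.
- cap: white ribbed round cap, 54 mm in diameter (ribs 56), 32 mm high, 90 g. Origin: centre of its lower rim; z up. Closed: on the bottle's axis, 105 mm above the bottle's origin. Its shell clicks round freely both ways (0.01 N m) over an inner part that stays put. Pressed while turned, the shell drives the inner part against 0.03 to 0.1 N m of friction; at the stop the torque rises further.
- cap_grip (a point): on the cap's axis, 21 mm above its origin: a good TCP for gripping its sides from above (the tips then have 12 mm to spare going down). Pressing: springs give from about 5 N; at 14 N the cap has sunk 6 to 7 mm with its teeth engaged, or 3 to 4 mm while they ride tip on tip; from about 20 N it is solid, and 28 N is too much for the bottle. Press with 11 to 18 N.
- cap_top (a point): centre of the cap's flat top. Teeth inside engage under the press after up to 0.6 rad of idle turning; they may first ride tip on tip and then drop 3 mm, so keep renewing the press. Released, the shell rises, the inner part stays, and the shell can be turned back freely for another stroke.
- tray: empty shallow red tray, 111 (x) x 161 (y) mm, 38 mm high, loose, 0.3 kg. Origin: centre of its underside; z up. Its floor is 2 mm thick and its flat inner floor measures 84 x 130 mm
- bottle_blackcap: tall white bottle with a black cap, 86 x 86 x 188 mm, bystander; origin at the centre of its underside
- jar_inverted: upturned clear jar, 87 x 87 x 122 mm, bystander; origin at the centre of its underside
- sample_bottle: translucent white sample bottle with a red cap, 70 mm in diameter, 106 mm high, bystander; origin at the centre of its underside
- timer: white bench timer, 66 x 62 x 19 mm, bystander; origin at the centre of its underside
- marker: black and white marker pen, 138 mm long, lying, bystander; origin at its underside, length along y
Things that resemble listed ones, but are neither listed nor needed, are in the scene too. What is shaped like the bottle but green is not meant.

How it is judged:
By the outcome, as a careful person would: the job done as asked, in the order asked, and still so for the second after the job is handed in, with the robot touching nothing.
It also fails if it takes over 72 s, if anything falls off the work surface, if the arm or the gripper's body presses on something with over 40 N, if the wrist force passes 120 N, or if a joint passes its speed limit or range.

### The arm

A 6-joint arm with a two-finger parallel gripper is mounted at the origin on a cart in front of the work surface, level with it; the furniture and walls round the work are solid. World frame = base frame: x ahead of the robot, y to its left, z up, the work surface at z = 0. Lengths are in m, angles in rad, forces in N, time in s.
With the tool pointing down it reaches from about 0.35 to 0.975 m from the base axis. Payload 4.9 kg.
Tool frame: the origin (TCP) lies between the finger pads, 19 mm behind the fingertips; this is the grasp point; z points along the fingers, y is the line along which they close (so a half turn about z gives the same grasp; the last joint's range is limited). The gripper opens to 85 mm and grips with 20 to 120 N. Pads are 22 mm wide; open, the fingers measure 114 mm over their backs; the gripper's body (76 mm by 85 mm) begins 54 mm behind the grasp point. The pads swing forward as they close: fully open they stand 13 mm farther back than shut.
Start: joints at [1.196, 0.053, 1.613, -0, 1.476, -0.119], TCP at [0.158, 0.605, 0.25] pointing down, gripper open.
Joint ranges: [-3.01, 3.01], [-1.01, 2.22], [0.06, 2.58], [-1.02, 4.17], [0.09, 2.62], [-3.14, 3.14]. Speed limits (rad/s): [2.57, 2.57, 3.14, 3.14, 3.14, 3.14].

### API

Orientations are given as a rotation vector (axis times angle).
In Python, from station import ctrl, optics gives the robot as it stands.
- The arm moves only by the shell command python3 -m handwheel 'ROWS' [OPENING] [FORCE]. ROWS is JSON, a list of rows, each an object of numbers: "tx", "ty", "tz": the shift along the tool's x, y, z in mm; "roll": the turn about the tool's z in rad. A call has 1 to 12 rows; each row shifts and turns the commanded pose from where the row before left it, along the tool's axes as they then stand; what a row does not reach is not made up. A row lasts 1/12 s, in which the tool goes at most 41.7 mm and 7.16 degrees, less where a joint would pass 70% of its speed; a pose out of reach is approached as far as the arm can. A call with a gripper value outside its range is refused whole. OPENING is the finger opening in mm, from 0 to 85.4, set as the call begins (- or left out, the last holds). The fingers move at their own pace and stop on an object; FORCE is the grip in N (left out, the last holds). Time passes only in rows, so rows that do not move let the fingers close. It gives the time, the measured TCP pose, the force, the opening and the grip force at its end, in the units of the state.
- ctrl.get_obs(): the state, without advancing time (a new reading comes with each control period).
- optics.get_image(name): name is "scene" or "top" or "wrist"; returns (picture, depth): 384x512x3 uint8, red, green, blue; 384x512 float32, m along the optical axis (not along the pixel's ray), 0 where there is no reading.
- optics.camera_params(name): a dict with "mtx" (3x3 intrinsics, pixels), "k1" (the pictures are not rectified: a ray, as slopes to the right and down, at radius r is drawn at 1 + k1 r^2 times it, then the intrinsics apply), "extrinsics" (4x4, takes a point from camera to world coordinates); the wrist camera has in their place "tool_from_camera" (4x4, takes a point from camera to tool coordinates, whose origin is the TCP and whose axes are the flange's). Camera axes: x right, y down, z forward; pixel columns grow to the right and rows downward; lengths in m; the calibration is good to about 2 mm. A picture is of the moment at which its call begins: read the wrist's pose just before it. camera_params takes no time and is no camera call.
- ctrl.finish_job(): hands the job in; it is judged then, once.
The state is a dict: "t": time; "q": joint angles; "dq": joint speeds; "effort": joint torques, N m; "tool_pos": TCP position; "tool_rot": TCP orientation; "contact_force": force on the tool from outside, world axes, zero at the start; "wrist_torque": the same for the moment, N m; "opening": finger opening in m; "grip_force": force on a finger pad.
Only numpy, scipy, OpenCV 4.12 (cv2) and the standard library are available. Lean on these libraries where they do the work, as an engineer would, in place of code of your own. Each camera call takes 0.05 s, during which the arm holds its last target. There are 200 camera calls.

## Working session

There is one attempt and no reset: what is moved stays moved. The work goes in short steps, Python scripts to look and compute and a shell command to move; the robot and the scene stay as the last step left them, time stands still between calls to the robot, and variables do not carry over. Pictures are saved under pics/ and viewed, at most 10 in all, crops included, and the job is handed in when it is done.

```bash
mkdir -p pics; cat > h.py <<'E'
import numpy as np, cv2
from scipy.spatial.transform import Rotation as R
from station import ctrl, optics
def shot(n, save=None):
    o=ctrl.get_obs(); im,d=optics.get_image(n)
    np.savez(f'{n}.npz',im=im,d=d,p=o['tool_pos'],r=o['tool_rot'])
    if save: cv2.imwrite(save,cv2.cvtColor(im,cv2.COLOR_RGB2BGR))
    return im,d
def pts(n):
    f=np.load(f'{n}.npz'); d=f['d']; c=optics.camera_params(n); K=np.array(c['mtx']); k=c['k1']
    h,w=d.shape; u,v=np.meshgrid(np.arange(w),np.arange(h))
    x=cv2.undistortPoints(np.stack([u,v],-1).reshape(-1,1,2).astype(float),K,np.array([k,0,0,0.])).reshape(h,w,2)
    P=np.concatenate([x*d[...,None],d[...,None]],-1)
    if 'extrinsics' in c: T=np.array(c['extrinsics'])
    else:
        T=np.eye(4); T[:3,:3]=R.from_rotvec(f['r']).as_matrix(); T[:3,3]=f['p']; T=T@np.array(c['tool_from_camera'])
    W=P@T[:3,:3].T+T[:3,3]; W[d==0]=np.nan
    return f['im'],W
E
python3 - <<'E'
from h import *
o=ctrl.get_obs(); print(o)
a,_=shot('top'); b,_=shot('scene')
cv2.imwrite('pics/a.png',cv2.cvtColor(cv2.resize(a,(800,600)),4)); cv2.imwrite('pics/b.png',cv2.cvtColor(cv2.resize(b,(800,600)),4))
E
```

```text
{'t': 0.0, 'q': array([ 1.19601586e+00,  5.33282778e-02,  1.61426123e+00,  1.77853406e-05,
        1.47597507e+00, -1.19007573e-01]), 'dq': array([-0.00024906,  0.00018195,  0.00092396,  0.00100881, -0.00332847,
        0.00142737]), 'effort': array([-1.01253336e-03, -3.93684840e+01, -3.70175064e+01, -1.62149977e-04,
        6.94793242e-03,  7.90048603e-06]), 'tool_pos': array([0.15791228, 0.60413843, 0.24880026]), 'tool_rot': array([-4.00611679e-01, -3.11544059e+00,  2.99628186e-03]), 'contact_force': array([-0.6664592 ,  0.61424544, -1.29814097]), 'wrist_torque': array([0.01608785, 0.00044848, 0.03697769]), 'grip_force': 0.0, 'opening': 0.08525816870427884}
```

View pics/a.png

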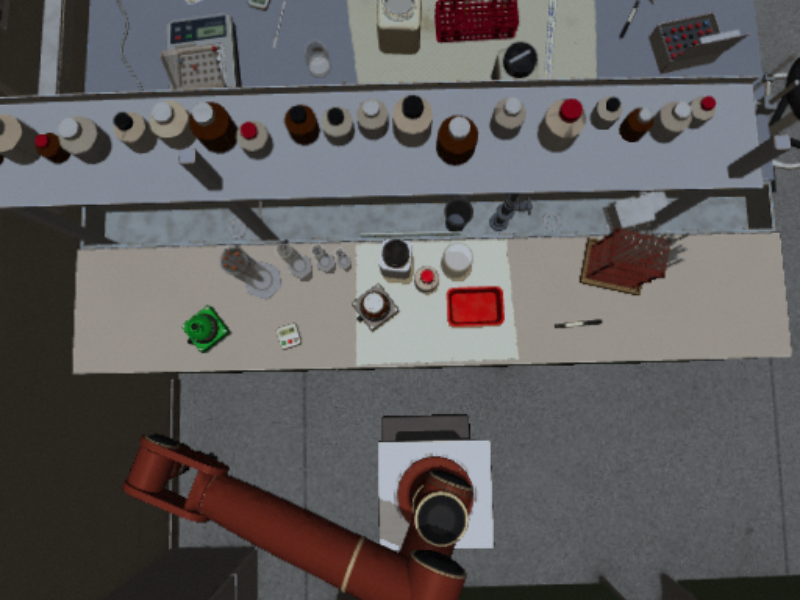

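View pics/b.png

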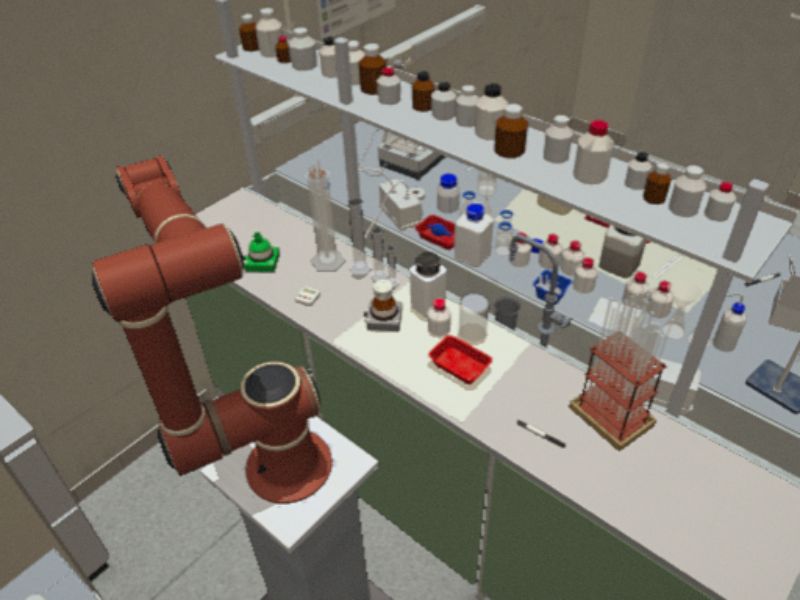

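The top view shows the amber bottle's white cap at about (374,304) and the tray at (475,307) in the enlarged picture. The black-capped bottle is behind it at (396,255), the sample bottle at (427,278). A shelf runs behind and above the bench.

```bash
python3 - <<'E'
from h import *
im,W=pts('top')
for n,(u,v) in dict(cap=(239.5,194.5),tray=(304,197),black=(253,160),jar=(292,165),red=(273,178),bench=(260,215),timer=(184,214),shelf=(300,125)).items():
    u,v=int(u),int(v); print(n,np.nanmedian(W[v-1:v+2,u-1:u+2].reshape(-1,3),0).round(4))
z=W[...,2]; reg=np.zeros(z.shape,bool); reg[175:212,222:258]=1
m=reg&(z>.125)&(z<.15); p=W[m]; print('cap',m.sum(),p.mean(0).round(4),p.min(0).round(4),p.max(0).round(4))
m=reg&(z>.025)&(z<.05); p=W[m]; print('block',m.sum(),cv2.minAreaRect(p[:,:2].astype(np.float32)))
i=im.astype(int); reg[:]=0; reg[175:220,275:335]=1
m=reg&(i[...,0]>110)&(i[...,1]<70); m2=m&(z>.02); p=W[m2]; print('tray',cv2.minAreaRect(p[:,:2].astype(np.float32)),p[:,2].max(), np.nanmedian(W[m][:,2]))
im,W=pts('scene'); i=im.astype(int)
z=W[...,2]; m=(np.hypot(W[...,0]-.605,W[...,1]-.18)<.1)&(z>.125)&(z<.15); p=W[m]; print('sc cap',m.sum(),p.mean(0),p.min(0),p.max(0))
m=np.zeros(z.shape,bool);m[205:255,265:325]=1; m&=(i[...,0]>110)&(i[...,1]<70)&(z>.02);p=W[m]; print('tray',cv2.minAreaRect(p[:,:2].astype(np.float32)))
E
```

```text
cap [0.5312 0.156  0.1362]
tray [ 0.5253 -0.1315  0.0033]
black [0.665  0.0932 0.1894]
jar [ 0.6515 -0.0721  0.123 ]
red [0.5999 0.0099 0.1088]
bench [0.4489 0.0696 0.0007]
timer [0.4607 0.4109 0.0139]
shelf [ 0.8803 -0.1307 -0.0679]
cap 130 [0.534  0.1582 0.1384] [0.507  0.1346 0.1259] [0.5619 0.1816 0.1488]
block 291 ((0.5520659685134888, 0.13929763436317444), (0.11038856208324432, 0.17619068920612335), 42.69778823852539)
tray ((0.5319181680679321, -0.09897448867559433), (0.22588112950325012, 0.126308873295784), 79.5964584350586) 0.11027061594485343 0.004840278809713272
sc cap 154 [0.57441518 0.15184276 0.13748514] [0.50730678 0.08165438 0.12519577] [0.67706899 0.25665827 0.14986461]
tray ((0.52353835105896, -0.12767203152179718), (0.11467292159795761, 0.15688833594322205), 1.4392638206481934)
```

```bash
python3 -m handwheel '[{"tx":-20,"ty":-14},{"tx":-20,"ty":-14},{"tx":-20,"ty":-14},{"tx":-20,"ty":-14},{"tx":-20,"ty":-14},{"tx":-20,"ty":-14},{"tx":-20,"ty":-14},{"tx":-20,"ty":-14},{"tx":-20,"ty":-14},{"tx":-20,"ty":-14},{"tx":-20,"ty":-14},{"tx":-20,"ty":-14}]' 85; python3 -m handwheel '[{"tx":-20,"ty":-14},{"tx":-20,"ty":-14},{"tx":-20,"ty":-14},{"tx":-20,"ty":-14},{"tx":-20,"ty":-14},{"tx":-20,"ty":-14},{"tx":-20,"ty":-14},{"tx":-20,"ty":-14},{"tx":-20,"ty":-14},{"tx":-20,"ty":-14},{"tx":-20,"ty":-14},{"tx":-20,"ty":-14}]'
cat > pose.py <<'E'
from h import *
def rel(target):
    o=ctrl.get_obs(); M=R.from_rotvec(o['tool_rot']).as_matrix(); d=np.array(target)-o['tool_pos']
    print('t',round(o['t'],2),'tcp',o['tool_pos'].round(4),'q6',o['q'][5].round(3),'yaw x',np.arctan2(M[1,0],M[0,0]).round(3),'tilt',M[:,2].round(4)); print('tool delta mm',(M.T@d*1e3).round(1))
E
python3 - <<'E'
from pose import *
rel([.534,.158,.25]); im,d=shot('wrist'); cv2.imwrite('pics/w1.png',cv2.cvtColor(cv2.resize(im,(800,600)),4))
E
```

```text
t 0.1 tcp [0.1579 0.6041 0.2488] q6 -0.119 yaw x 2.886 tilt [-7.0e-04 -1.8e-03 -1.0e+00]
tool delta mm [-476.7 -336.5   -0.6]$[0]: bad value
$[0]: bad value
```

View pics/w1.png

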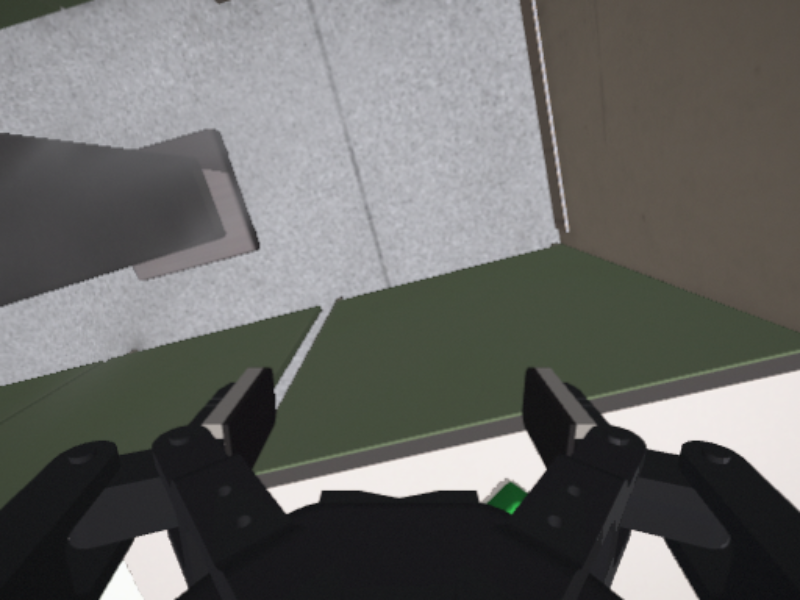

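The wrist view shows the floor and bench edge, as the arm did not move (rows were refused). I'll try one row with all the keys.

```bash
python3 -m handwheel '[{"tx":-20,"ty":-14,"tz":0,"roll":0}]' 85; python3 -m handwheel --help | head -20
```

```text
t: 0.23
tool_pos: [0.1722, 0.5872, 0.2492]
tool_rot: [-0.395, -3.115, -0.0]
contact_force: [0.6, -0.1, 0.5]
opening: 0.0852
grip_force: 0.0invalid input: not JSON, or not a number
```

```bash
python3 -m handwheel '[{"tx":-20,"ty":-14,"tz":0,"roll":0},{"tx":-20,"ty":-14,"tz":0,"roll":0},{"tx":-20,"ty":-14,"tz":0,"roll":0},{"tx":-20,"ty":-14,"tz":0,"roll":0},{"tx":-20,"ty":-14,"tz":0,"roll":0},{"tx":-20,"ty":-14,"tz":0,"roll":0},{"tx":-20,"ty":-14,"tz":0,"roll":0},{"tx":-20,"ty":-14,"tz":0,"roll":0},{"tx":-20,"ty":-14,"tz":0,"roll":0},{"tx":-20,"ty":-14,"tz":0,"roll":0},{"tx":-20,"ty":-14,"tz":0,"roll":0},{"tx":-20,"ty":-14,"tz":0,"roll":0}]' 85; python3 -m handwheel '[{"tx":-20,"ty":-14,"tz":0,"roll":0},{"tx":-20,"ty":-14,"tz":0,"roll":0},{"tx":-20,"ty":-14,"tz":0,"roll":0},{"tx":-20,"ty":-14,"tz":0,"roll":0},{"tx":-20,"ty":-14,"tz":0,"roll":0},{"tx":-20,"ty":-14,"tz":0,"roll":0},{"tx":-20,"ty":-14,"tz":0,"roll":0},{"tx":-20,"ty":-14,"tz":0,"roll":0},{"tx":0,"ty":0,"tz":0,"roll":0}]'
python3 - <<'E'
from pose import *
rel([.534,.158,.25]); im,d=shot('wrist'); cv2.imwrite('pics/w2.png',cv2.cvtColor(cv2.resize(im,(800,600)),4))
E
```

```text
t: 1.23
tool_pos: [0.3641, 0.3617, 0.2497]
tool_rot: [-0.401, -3.116, 0.0]
contact_force: [0.8, 0.3, 0.4]
opening: 0.0851
grip_force: 0.0
t: 1.98
tool_pos: [0.4919, 0.2112, 0.2496]
tool_rot: [0.407, 3.115, -0.002]
contact_force: [-0.5, 0.2, -0.6]
opening: 0.085
grip_force: 0.0
t 1.98 tcp [0.4919 0.2112 0.2496] q6 -1.044 yaw x 2.882 tilt [ 3.0e-04 -1.5e-03 -1.0e+00]
tool delta mm [-54.4 -40.6  -0.3]
```

View pics/w2.png

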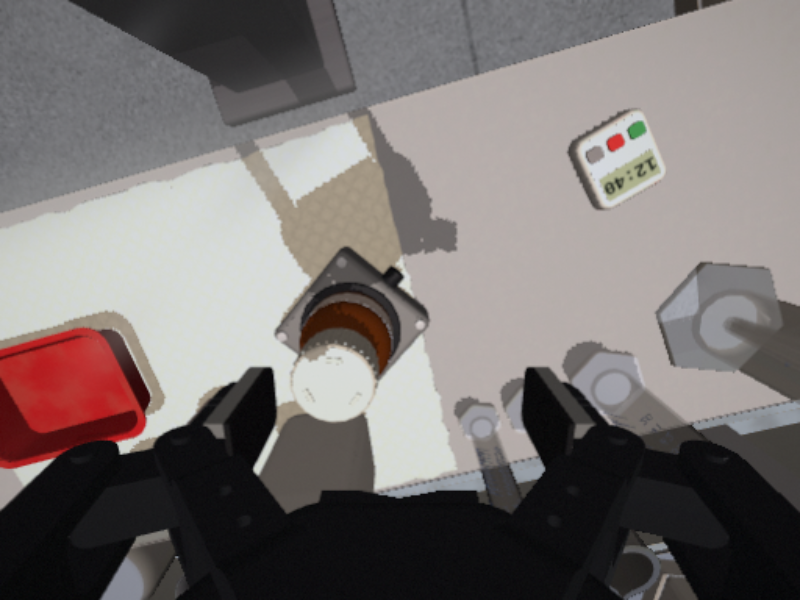

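The cap shows at about (334,382) px and is fully visible, with the block under it and the tray at left. I'll fit the cap top circle.

```bash
python3 - <<'E'
from pose import *
im,W=pts('wrist'); z=W[...,2]
near=np.hypot(W[...,0]-.534,W[...,1]-.158)<.05
print(np.percentile(z[near&(z>.12)],[5,25,50,75,95]).round(4))
m=near&(z>.13)&(z<.145); v,u=np.nonzero(m); print(m.sum(),u.min(),u.max(),v.min(),v.max())
c,r=cv2.minEnclosingCircle(W[m][:,:2].astype(np.float32)); print('cap',c,r,W[m].mean(0))
# block top corners
b=(z>.03)&(z<.042)&(np.hypot(W[...,0]-.534,W[...,1]-.158)<.08); print('block',cv2.minAreaRect(W[b][:,:2].astype(np.float32)))
rel([*c,.25])
E
```

```text
[0.1292 0.1364 0.1372 0.2582 0.3063]
2304 185 241 218 270
cap (0.532859206199646, 0.15689022839069366) 0.028166702017188072 [0.53145945 0.15789401 0.13661945]
block ((0.533138632774353, 0.15718747675418854), (0.10045381635427475, 0.09955939650535583), 35.07188034057617)
t 2.03 tcp [0.4908 0.2125 0.2495] q6 -1.042 yaw x 2.883 tilt [-8.e-04 -3.e-04 -1.e+00]
tool delta mm [-54.9 -43.   -0.5]
```

```bash
python3 -m handwheel '[{"tx":-18.3,"ty":-14.3,"tz":0,"roll":0},{"tx":-18.3,"ty":-14.3,"tz":0,"roll":0},{"tx":-18.4,"ty":-14.4,"tz":0,"roll":0},{"tx":0,"ty":0,"tz":0,"roll":0.12},{"tx":0,"ty":0,"tz":0,"roll":0.12},{"tx":0,"ty":0,"tz":0,"roll":0.12},{"tx":0,"ty":0,"tz":0,"roll":0.12},{"tx":0,"ty":0,"tz":0,"roll":0.12},{"tx":0,"ty":0,"tz":0,"roll":0.12},{"tx":0,"ty":0,"tz":0,"roll":0.12},{"tx":0,"ty":0,"tz":0,"roll":0.12},{"tx":0,"ty":0,"tz":0,"roll":0.12}]' ; python3 -m handwheel '[{"tx":0,"ty":0,"tz":12,"roll":0.12},{"tx":0,"ty":0,"tz":12,"roll":0.12},{"tx":0,"ty":0,"tz":12,"roll":0.12},{"tx":0,"ty":0,"tz":12,"roll":0.12},{"tx":0,"ty":0,"tz":12,"roll":0.12},{"tx":0,"ty":0,"tz":0,"roll":0.12},{"tx":0,"ty":0,"tz":0,"roll":0},{"tx":0,"ty":0,"tz":0,"roll":0}]'
python3 -c "
from pose import *
rel([.533,.157,.126])"
```

```text
t: 3.03
tool_pos: [0.5317, 0.1594, 0.2497]
tool_rot: [-1.951, -2.461, 0.0]
contact_force: [0.2, -0.0, 0.7]
opening: 0.0851
grip_force: 0.0
t: 3.7
tool_pos: [0.532, 0.1591, 0.1899]
tool_rot: [-2.686, -1.628, 0.0]
contact_force: [-0.4, -0.2, 0.5]
opening: 0.0851
grip_force: 0.0
t 3.7 tcp [0.532  0.1591 0.1899] q6 0.638 yaw x 1.09 tilt [-4.e-04  2.e-04 -1.e+00]
tool delta mm [-1.4  1.9 63.9]
```

```bash
python3 -m handwheel '[{"tx":-1.4,"ty":1.9,"tz":0,"roll":0},{"tx":0,"ty":0,"tz":13,"roll":0},{"tx":0,"ty":0,"tz":13,"roll":0},{"tx":0,"ty":0,"tz":13,"roll":0},{"tx":0,"ty":0,"tz":13,"roll":0},{"tx":0,"ty":0,"tz":6,"roll":0},{"tx":0,"ty":0,"tz":6,"roll":0},{"tx":0,"ty":0,"tz":0,"roll":0},{"tx":0,"ty":0,"tz":0,"roll":0}]' ; python3 -c "
from pose import *
rel([.533,.157,.126])"
```

```text
t: 4.45
tool_pos: [0.5334, 0.1563, 0.1257]
tool_rot: [-2.69, -1.623, 0.001]
contact_force: [-0.7, -0.1, -0.0]
opening: 0.0849
grip_force: 0.0
t 4.45 tcp [0.5334 0.1563 0.1257] q6 0.636 yaw x 1.086 tilt [-5.e-04 -1.e-04 -1.e+00]
tool delta mm [ 0.5 -0.7 -0.3]
```

```bash
python3 -m handwheel '[{"tx":0,"ty":0,"tz":0,"roll":0},{"tx":0,"ty":0,"tz":0,"roll":0},{"tx":0,"ty":0,"tz":0,"roll":0},{"tx":0,"ty":0,"tz":0,"roll":0},{"tx":0,"ty":0,"tz":0,"roll":0},{"tx":0,"ty":0,"tz":0,"roll":0},{"tx":0,"ty":0,"tz":0,"roll":0},{"tx":0,"ty":0,"tz":0,"roll":0},{"tx":0,"ty":0,"tz":0,"roll":0},{"tx":0,"ty":0,"tz":0,"roll":0}]' 45 60; python3 -c "
from pose import *
rel([.533,.157,.126]);o=ctrl.get_obs();print(o['contact_force'],o['wrist_torque'],o['effort'])"
```

```text
t: 5.28
tool_pos: [0.5333, 0.1568, 0.1269]
tool_rot: [-2.689, -1.623, -0.001]
contact_force: [-4.0, 1.6, 5.6]
opening: 0.0529
grip_force: 61.7
t 5.28 tcp [0.5333 0.1568 0.1269] q6 0.636 yaw x 1.086 tilt [-1.e-04  8.e-04 -1.e+00]
tool delta mm [ 0.  -0.4  0.9]
[-4.00089395  1.60649664  5.57174357] [0.24160131 0.72926227 0.02797927] [-1.69441156e+00 -3.16409612e+01 -3.34759033e+01 -6.34627528e-01
 -1.09595172e+00  7.56342342e-04]
```

```bash
cat > f.py <<'E'
from station import ctrl
import numpy as np
o=ctrl.get_obs(); print('F',o['contact_force'].round(2),'M',o['wrist_torque'].round(3),'z',round(o['tool_pos'][2],4),'xy',o['tool_pos'][:2].round(4),'q6',o['q'][5].round(3),'op',round(o['opening'],4),'t',round(o['t'],2),'rot',o['tool_rot'].round(3))
E
python3 -m handwheel '[{"tx":0,"ty":0,"tz":1,"roll":0},{"tx":0,"ty":0,"tz":1,"roll":0},{"tx":0,"ty":0,"tz":0,"roll":0},{"tx":0,"ty":0,"tz":0,"roll":0}]' | grep -E 'force'; python3 f.py
```

```text
contact_force: [-6.8, 0.6, 8.6]
grip_force: 62.2
F [-6.77  0.62  8.6 ] M [0.24  1.178 0.072] z 0.1257 xy [0.5334 0.1568] q6 0.636 op 0.0528 t 5.62 rot [-2.689 -1.623  0.   ]
```

```bash
python3 -m handwheel '[{"tx":-0.5,"ty":-0.9,"tz":0,"roll":0},{"tx":0,"ty":0,"tz":0,"roll":0},{"tx":0,"ty":0,"tz":0,"roll":0}]' | grep -E 'force'; python3 f.py;  python3 -m handwheel '[{"tx":0,"ty":0,"tz":1,"roll":0},{"tx":0,"ty":0,"tz":1,"roll":0},{"tx":0,"ty":0,"tz":0,"roll":0},{"tx":0,"ty":0,"tz":0,"roll":0}]' | grep -E 'force'; python3 f.py
```

```text
contact_force: [-3.7, 1.9, 7.8]
grip_force: 61.9
F [-3.7   1.86  7.77] M [ 0.254  0.578 -0.06 ] z 0.1259 xy [0.5333 0.1568] q6 0.636 op 0.053 t 5.87 rot [2.689 1.623 0.004]
contact_force: [-6.4, 1.4, 12.6]
grip_force: 62.5
F [-6.43  1.37 12.59] M [0.242 1.094 0.002] z 0.125 xy [0.5334 0.1568] q6 0.636 op 0.0533 t 6.2 rot [2.689 1.623 0.004]
```

```bash
python3 -m handwheel '[{"tx":-0.9,"ty":-1.8,"tz":0.8,"roll":0},{"tx":0,"ty":0,"tz":0,"roll":0},{"tx":0,"ty":0,"tz":0,"roll":0}]' | grep -E 'act_force'; python3 f.py;  python3 -m handwheel '[{"tx":0,"ty":0,"tz":0,"roll":-0.05},{"tx":0,"ty":0,"tz":0,"roll":-0.05},{"tx":0,"ty":0,"tz":0,"roll":0},{"tx":0,"ty":0,"tz":0,"roll":0}]' | grep -E 'act_force'; python3 f.py
```

```text
contact_force: [-1.3, 1.0, 11.5]
F [-1.35  0.99 11.52] M [ 0.142  0.303 -0.038] z 0.1251 xy [0.5332 0.1568] q6 0.637 op 0.0528 t 6.45 rot [2.687 1.622 0.011]
contact_force: [-2.3, 1.1, 11.7]
F [-2.32  1.1  11.67] M [ 0.092  0.319 -0.032] z 0.1251 xy [0.5332 0.1568] q6 0.537 op 0.0532 t 6.78 rot [2.603 1.754 0.01 ]
```

```bash
python3 -m handwheel '[{"tx":0,"ty":0,"tz":0.8,"roll":0},{"tx":0,"ty":0,"tz":0,"roll":-0.05},{"tx":0,"ty":0,"tz":0,"roll":-0.05},{"tx":0,"ty":0,"tz":0,"roll":0},{"tx":0,"ty":0,"tz":0,"roll":0}]' | grep -E 'act_force'; python3 f.py;  python3 -m handwheel '[{"tx":0,"ty":0,"tz":0,"roll":-0.05},{"tx":0,"ty":0,"tz":0,"roll":-0.05},{"tx":0,"ty":0,"tz":0,"roll":0}]' | grep -E 'act_force'; python3 f.py
```

```text
contact_force: [-2.0, 0.8, 14.1]
F [-2.04  0.85 14.1 ] M [ 0.13   0.49  -0.003] z 0.1247 xy [0.5332 0.1568] q6 0.437 op 0.0529 t 7.2 rot [2.511 1.882 0.01 ]
contact_force: [0.2, 1.2, 8.8]
F [0.23 1.18 8.76] M [0.245 0.091 0.04 ] z 0.1239 xy [0.5332 0.1568] q6 0.335 op 0.0531 t 7.45 rot [2.412 2.007 0.01 ]
```

```bash
python3 -m handwheel '[{"tx":0,"ty":0,"tz":1,"roll":0},{"tx":0,"ty":0,"tz":1,"roll":0},{"tx":0,"ty":0,"tz":0,"roll":0},{"tx":0,"ty":0,"tz":0,"roll":0}]' | grep -E 'act_force'; python3 f.py;  python3 -m handwheel '[{"tx":0,"ty":0,"tz":1,"roll":0},{"tx":0,"ty":0,"tz":0,"roll":0},{"tx":0,"ty":0,"tz":0,"roll":0}]' | grep -E 'act_force'; python3 f.py
```

```text
contact_force: [-2.2, 1.9, 10.7]
F [-2.22  1.89 10.71] M [0.132 0.294 0.03 ] z 0.1222 xy [0.5332 0.1568] q6 0.337 op 0.0531 t 7.78 rot [2.414 2.005 0.01 ]
contact_force: [-2.1, 1.1, 13.0]
F [-2.14  1.12 13.02] M [0.174 0.405 0.009] z 0.1214 xy [0.5332 0.1568] q6 0.337 op 0.0528 t 8.03 rot [2.414 2.005 0.01 ]
```

```bash
python3 -m handwheel '[{"tx":0,"ty":0,"tz":0.5,"roll":-0.05},{"tx":0,"ty":0,"tz":0,"roll":-0.05},{"tx":0,"ty":0,"tz":0,"roll":0}]' | grep -E 'act_force'; python3 f.py;  python3 -m handwheel '[{"tx":0,"ty":0,"tz":0,"roll":-0.05},{"tx":0,"ty":0,"tz":0,"roll":-0.05},{"tx":0,"ty":0,"tz":0,"roll":0}]' | grep -E 'act_force'; python3 f.py;  python3 -m handwheel '[{"tx":0,"ty":0,"tz":0,"roll":-0.05},{"tx":0,"ty":0,"tz":0,"roll":-0.05},{"tx":0,"ty":0,"tz":0,"roll":0}]' | grep -E 'act_force'; python3 f.py
```

```text
contact_force: [-2.7, 1.2, 13.3]
F [-2.73  1.18 13.27] M [0.148 0.516 0.009] z 0.1212 xy [0.5332 0.1568] q6 0.235 op 0.0528 t 8.28 rot [2.309 2.124 0.01 ]
contact_force: [-2.2, 0.5, 12.2]
F [-2.17  0.51 12.19] M [ 0.186  0.439 -0.073] z 0.1211 xy [0.5332 0.1569] q6 0.136 op 0.0527 t 8.53 rot [2.2   2.237 0.01 ]
contact_force: [-2.6, 1.0, 13.6]
F [-2.61  0.98 13.57] M [ 0.2    0.411 -0.108] z 0.1211 xy [0.5333 0.157 ] q6 0.036 op 0.0526 t 8.78 rot [2.085 2.344 0.009]
```

```bash
python3 -m handwheel '[{"tx":0,"ty":0,"tz":0.3,"roll":-0.05},{"tx":0,"ty":0,"tz":0,"roll":-0.05},{"tx":0,"ty":0,"tz":0,"roll":0}]' | grep -E 'act_force'; python3 f.py;  python3 -m handwheel '[{"tx":0,"ty":0,"tz":0,"roll":-0.05},{"tx":0,"ty":0,"tz":0,"roll":-0.05},{"tx":0,"ty":0,"tz":0,"roll":0}]' | grep -E 'act_force'; python3 f.py;  python3 -m handwheel '[{"tx":0,"ty":0,"tz":0,"roll":-0.05},{"tx":0,"ty":0,"tz":0,"roll":-0.05},{"tx":0,"ty":0,"tz":0,"roll":0}]' | grep -E 'act_force'; python3 f.py
```

```text
contact_force: [-2.9, 2.2, 13.2]
F [-2.87  2.23 13.24] M [ 0.218  0.469 -0.07 ] z 0.1209 xy [0.5332 0.157 ] q6 -0.064 op 0.0531 t 9.03 rot [1.966 2.445 0.009]
contact_force: [-2.8, 1.4, 12.9]
F [-2.79  1.42 12.94] M [ 0.234  0.524 -0.031] z 0.1209 xy [0.5332 0.157 ] q6 -0.164 op 0.0533 t 9.28 rot [1.841 2.54  0.009]
contact_force: [-3.6, 0.9, 14.8]
F [-3.58  0.87 14.78] M [ 0.238  0.487 -0.067] z 0.1209 xy [0.5332 0.157 ] q6 -0.264 op 0.0531 t 9.53 rot [1.711 2.628 0.008]
```

```bash
python3 -m handwheel '[{"tx":0,"ty":0,"tz":0,"roll":-0.05},{"tx":0,"ty":0,"tz":0,"roll":0}]' >/dev/null; python3 f.py;  python3 -m handwheel '[{"tx":0,"ty":0,"tz":0,"roll":-0.05},{"tx":0,"ty":0,"tz":0,"roll":0}]' >/dev/null; python3 f.py;  python3 -m handwheel '[{"tx":0,"ty":0,"tz":0,"roll":-0.05},{"tx":0,"ty":0,"tz":0,"roll":0}]'  >/dev/null; python3 f.py
```

```text
F [-1.85  1.22 13.29] M [ 0.234  0.502 -0.108] z 0.1209 xy [0.5332 0.157 ] q6 -0.314 op 0.0529 t 9.7 rot [1.645 2.67  0.008]
F [-2.67  0.46 13.25] M [ 0.226  0.453 -0.075] z 0.1209 xy [0.5333 0.157 ] q6 -0.364 op 0.0531 t 9.87 rot [1.578 2.71  0.008]
F [-2.72  0.96 13.07] M [ 0.199  0.44  -0.002] z 0.1209 xy [0.5333 0.157 ] q6 -0.414 op 0.053 t 10.03 rot [1.509 2.749 0.008]
```

```bash
python3 -m handwheel '[{"tx":0,"ty":0,"tz":0,"roll":-0.04},{"tx":0,"ty":0,"tz":0,"roll":0}]' >/dev/null; python3 f.py;  python3 -m handwheel '[{"tx":0,"ty":0,"tz":0,"roll":0}]' >/dev/null; python3 f.py
```

```text
F [-3.4   1.1  13.69] M [ 0.14   0.487 -0.029] z 0.1209 xy [0.5333 0.157 ] q6 -0.454 op 0.0529 t 10.2 rot [1.454 2.778 0.008]
F [-3.41  0.88 13.09] M [ 0.218  0.421 -0.063] z 0.121 xy [0.5334 0.157 ] q6 -0.453 op 0.0527 t 10.28 rot [1.456 2.777 0.008]
```

```bash
cat >> f.py <<'E'
import sys
sys.exit(int(o['wrist_torque'][2]<-0.14 or o['contact_force'][2]>18))
E
A='>/dev/null'
python3 -m handwheel '[{"tx":0,"ty":0,"tz":0,"roll":-0.05},{"tx":0,"ty":0,"tz":0,"roll":0}]' >/dev/null; python3 f.py && python3 -m handwheel '[{"tx":0,"ty":0,"tz":0,"roll":-0.04},{"tx":0,"ty":0,"tz":0,"roll":0}]' >/dev/null && python3 f.py && python3 -m handwheel '[{"tx":0,"ty":0,"tz":0.1,"roll":-0.04},{"tx":0,"ty":0,"tz":0,"roll":0}]'  >/dev/null && python3 f.py && python3 -m handwheel '[{"tx":0,"ty":0,"tz":0,"roll":-0.04},{"tx":0,"ty":0,"tz":0,"roll":0}]'  >/dev/null && python3 f.py && python3 -m handwheel '[{"tx":0,"ty":0,"tz":0,"roll":-0.04},{"tx":0,"ty":0,"tz":0,"roll":0}]'  >/dev/null && python3 f.py
```

```text
F [-3.06  1.12 13.73] M [ 0.281  0.406 -0.05 ] z 0.1209 xy [0.5333 0.157 ] q6 -0.504 op 0.0528 t 10.45 rot [1.384 2.814 0.008]
F [-1.69  1.14 13.96] M [ 0.321  0.437 -0.091] z 0.1209 xy [0.5333 0.1571] q6 -0.544 op 0.0531 t 10.62 rot [1.328 2.841 0.007]
F [-1.89  2.21 13.68] M [ 0.262  0.474 -0.098] z 0.1209 xy [0.5333 0.1571] q6 -0.584 op 0.053 t 10.78 rot [1.271 2.866 0.007]
F [-2.31  2.16 13.9 ] M [ 0.228  0.458 -0.072] z 0.1209 xy [0.5333 0.1571] q6 -0.624 op 0.0531 t 10.95 rot [1.213 2.891 0.007]
F [-2.96  1.77 14.13] M [ 0.256  0.514 -0.056] z 0.1209 xy [0.5333 0.157 ] q6 -0.664 op 0.0526 t 11.12 rot [1.155 2.915 0.007]
```

```bash

python3 -m handwheel '[{"tx":0,"ty":0,"tz":0,"roll":-0.05},{"tx":0,"ty":0,"tz":0,"roll":0}]' >/dev/null; python3 f.py && python3 -m handwheel '[{"tx":0,"ty":0,"tz":0,"roll":-0.04},{"tx":0,"ty":0,"tz":0,"roll":0}]' >/dev/null && python3 f.py && python3 -m handwheel '[{"tx":0,"ty":0,"tz":0.1,"roll":-0.04},{"tx":0,"ty":0,"tz":0,"roll":0}]'  >/dev/null && python3 f.py && python3 -m handwheel '[{"tx":0,"ty":0,"tz":0,"roll":-0.04},{"tx":0,"ty":0,"tz":0,"roll":0}]'  >/dev/null && python3 f.py && python3 -m handwheel '[{"tx":0,"ty":0,"tz":0,"roll":-0.04},{"tx":0,"ty":0,"tz":0,"roll":0}]'  >/dev/null && python3 f.py && python3 -m handwheel '[{"tx":0,"ty":0,"tz":0,"roll":-0.04},{"tx":0,"ty":0,"tz":0,"roll":0}]'  >/dev/null && python3 f.py && python3 -m handwheel '[{"tx":0,"ty":0,"tz":0,"roll":-0.04},{"tx":0,"ty":0,"tz":0,"roll":0}]'  >/dev/null && python3 f.py
```

```text
F [-2.05  1.31 13.2 ] M [ 0.243  0.511 -0.111] z 0.1209 xy [0.5333 0.157 ] q6 -0.714 op 0.0527 t 11.28 rot [1.082 2.943 0.006]
F [-3.29  2.17 13.86] M [ 0.248  0.498 -0.057] z 0.1209 xy [0.5333 0.1571] q6 -0.754 op 0.053 t 11.45 rot [1.023 2.964 0.006]
F [-3.61  2.23 13.8 ] M [ 0.323  0.459 -0.145] z 0.1209 xy [0.5333 0.1572] q6 -0.794 op 0.0529 t 11.62 rot [0.964 2.983 0.007]
```

Torque is at the limit; re-read before turning further.

```bash

python3 -m handwheel '[{"tx":0,"ty":0,"tz":0,"roll":0}]' >/dev/null; python3 f.py; python3 -m handwheel '[{"tx":0,"ty":0,"tz":0,"roll":0}]' >/dev/null; python3 f.py;python3 -m handwheel '[{"tx":0,"ty":0,"tz":0,"roll":0}]' >/dev/null; python3 f.py
```

```text
F [-3.47  2.13 14.33] M [ 0.323  0.516 -0.151] z 0.1209 xy [0.5333 0.1572] q6 -0.793 op 0.0531 t 11.7 rot [0.965 2.983 0.007]
F [-2.65  1.47 14.31] M [ 0.276  0.454 -0.13 ] z 0.1209 xy [0.5333 0.1572] q6 -0.793 op 0.0534 t 11.78 rot [0.966 2.983 0.007]
F [-1.8   2.22 14.04] M [ 0.244  0.517 -0.139] z 0.1209 xy [0.5333 0.1572] q6 -0.793 op 0.053 t 11.87 rot [0.966 2.983 0.007]
```

```bash

python3 -m handwheel '[{"tx":0,"ty":0,"tz":0,"roll":-0.025},{"tx":0,"ty":0,"tz":0,"roll":0}]' >/dev/null; python3 f.py; python3 -m handwheel '[{"tx":0,"ty":0,"tz":0,"roll":0}]' >/dev/null; python3 f.py;python3 -m handwheel '[{"tx":0,"ty":0,"tz":0,"roll":0}]' >/dev/null; python3 f.py
```

```text
F [-2.62  1.86 14.56] M [ 0.297  0.547 -0.155] z 0.1208 xy [0.5333 0.1572] q6 -0.818 op 0.0531 t 12.03 rot [0.927 2.995 0.007]
F [-2.76  1.62 14.55] M [ 0.351  0.512 -0.17 ] z 0.1208 xy [0.5333 0.1572] q6 -0.818 op 0.0527 t 12.12 rot [0.928 2.995 0.006]
F [-2.82  2.01 13.79] M [ 0.381  0.568 -0.159] z 0.1209 xy [0.5333 0.1572] q6 -0.818 op 0.0527 t 12.2 rot [0.928 2.995 0.007]
```

```bash

python3 -m handwheel '[{"tx":0,"ty":0,"tz":0,"roll":-0.03},{"tx":0,"ty":0,"tz":0,"roll":0}]' >/dev/null; python3 f.py; python3 -m handwheel '[{"tx":0,"ty":0,"tz":0,"roll":0}]' >/dev/null; python3 f.py;python3 -m handwheel '[{"tx":0,"ty":0,"tz":0,"roll":0}]' >/dev/null; python3 f.py
```

```text
F [-2.5   2.05 13.83] M [ 0.41   0.461 -0.204] z 0.1209 xy [0.5333 0.1572] q6 -0.848 op 0.0535 t 12.37 rot [0.882 3.008 0.007]
F [-3.07  1.84 14.03] M [ 0.375  0.449 -0.225] z 0.1209 xy [0.5333 0.1572] q6 -0.848 op 0.0529 t 12.45 rot [0.883 3.008 0.007]
F [-2.45  2.43 14.77] M [ 0.332  0.491 -0.187] z 0.1209 xy [0.5333 0.1572] q6 -0.847 op 0.0528 t 12.53 rot [0.883 3.008 0.007]
```

```bash

python3 -m handwheel '[{"tx":0,"ty":0,"tz":-2,"roll":0},{"tx":0,"ty":0,"tz":-2,"roll":0},{"tx":0,"ty":0,"tz":-2,"roll":0},{"tx":0,"ty":0,"tz":0,"roll":0},{"tx":0,"ty":0,"tz":0,"roll":0}]' >/dev/null; python3 f.py; python3 -m handwheel '[{"tx":0,"ty":0,"tz":-1,"roll":0},{"tx":0,"ty":0,"tz":-1,"roll":0},{"tx":0,"ty":0,"tz":0,"roll":0}]' >/dev/null; python3 f.py
```

```text
F [2.85 3.06 7.85] M [ 0.61  -0.417 -0.156] z 0.125 xy [0.5329 0.1571] q6 -0.848 op 0.0531 t 12.95 rot [0.883 3.009 0.006]
F [1.71 2.67 6.87] M [ 0.453 -0.29  -0.011] z 0.1264 xy [0.5322 0.1567] q6 -0.848 op 0.0529 t 13.2 rot [0.883 3.01  0.004]
```

```bash

python3 -m handwheel '[{"tx":0,"ty":0,"tz":-1,"roll":0},{"tx":0,"ty":0,"tz":-1,"roll":0},{"tx":0,"ty":0,"tz":0,"roll":0}]' >/dev/null; python3 f.py; python3 -m handwheel '[{"tx":0,"ty":0,"tz":-1,"roll":0},{"tx":0,"ty":0,"tz":0,"roll":0}]' >/dev/null; python3 f.py;  python3 -m handwheel '[{"tx":0,"ty":0,"tz":-1,"roll":0},{"tx":0,"ty":0,"tz":0,"roll":0}]' >/dev/null; python3 f.py
```

```text
F [4.65 2.24 4.19] M [ 0.449 -0.547  0.008] z 0.1277 xy [0.5318 0.1566] q6 -0.848 op 0.0529 t 13.45 rot [8.830e-01 3.011e+00 3.000e-03]
F [4.91 4.51 4.54] M [ 0.61  -0.807 -0.015] z 0.1281 xy [0.5316 0.1567] q6 -0.848 op 0.0529 t 13.62 rot [8.840e-01 3.012e+00 3.000e-03]
F [5.95 3.8  1.53] M [ 0.643 -0.929  0.02 ] z 0.1285 xy [0.5315 0.1567] q6 -0.848 op 0.0527 t 13.78 rot [8.840e-01 3.012e+00 3.000e-03]
```

```bash

python3 -m handwheel '[{"tx":-1.1,"ty":1.9,"tz":0,"roll":0},{"tx":0,"ty":0,"tz":0,"roll":0},{"tx":0,"ty":0,"tz":0,"roll":0}]' >/dev/null; python3 f.py; python3 -m handwheel '[{"tx":0,"ty":0,"tz":-1,"roll":0},{"tx":0,"ty":0,"tz":0,"roll":0}]' >/dev/null; python3 f.py;  python3 -m handwheel '[{"tx":0,"ty":0,"tz":-1,"roll":0},{"tx":0,"ty":0,"tz":0,"roll":0}]' >/dev/null; python3 f.py
```

```text
F [0.38 0.22 3.06] M [-0.    -0.065 -0.013] z 0.128 xy [0.5319 0.157 ] q6 -0.847 op 0.0529 t 14.03 rot [-8.840e-01 -3.014e+00  2.000e-03]
F [ 0.13 -0.84  0.89] M [ 0.05  -0.108  0.027] z 0.1287 xy [0.5317 0.1571] q6 -0.847 op 0.0529 t 14.2 rot [-8.840e-01 -3.013e+00  2.000e-03]
F [ 0.2   0.85 -1.47] M [ 0.076 -0.147  0.034] z 0.1295 xy [0.5316 0.1572] q6 -0.847 op 0.0527 t 14.37 rot [-8.840e-01 -3.013e+00  1.000e-03]
```

```bash

python3 -m handwheel '[{"tx":0,"ty":0,"tz":-1,"roll":0},{"tx":0,"ty":0,"tz":0,"roll":0}]' >/dev/null; python3 f.py; python3 -m handwheel '[{"tx":0,"ty":0,"tz":-1,"roll":0},{"tx":0,"ty":0,"tz":0,"roll":0}]' >/dev/null; python3 f.py
```

```text
F [ 0.51 -0.19 -1.2 ] M [-0.037 -0.068 -0.001] z 0.1309 xy [0.5318 0.1572] q6 -0.847 op 0.053 t 14.53 rot [-8.840e-01 -3.013e+00  1.000e-03]
F [ 0.44 -0.38 -0.02] M [-0.011  0.005 -0.003] z 0.1324 xy [0.5321 0.1573] q6 -0.847 op 0.0528 t 14.7 rot [-8.840e-01 -3.014e+00  1.000e-03]
```

```bash

python3 -m handwheel '[{"tx":0,"ty":0,"tz":-1.5,"roll":0},{"tx":0,"ty":0,"tz":-1.5,"roll":0},{"tx":0,"ty":0,"tz":0,"roll":0}]' >/dev/null; python3 f.py && python3 -m handwheel '[{"tx":0,"ty":0,"tz":-3,"roll":0},{"tx":0,"ty":0,"tz":-3,"roll":0},{"tx":0,"ty":0,"tz":-3,"roll":0},{"tx":0,"ty":0,"tz":-3,"roll":0},{"tx":0,"ty":0,"tz":0,"roll":0}]' >/dev/null; python3 f.py
```

```text
F [ 0.46  0.59 -0.69] M [0.013 0.028 0.032] z 0.1359 xy [0.5326 0.1574] q6 -0.847 op 0.0531 t 14.95 rot [0.884 3.014 0.   ]
F [ 0.24 -0.34 -0.66] M [ 0.058 -0.005  0.012] z 0.1485 xy [0.5329 0.1574] q6 -0.847 op 0.0531 t 15.37 rot [8.840e-01 3.013e+00 1.000e-03]
```

```bash

python3 -m handwheel '[{"tx":0,"ty":0,"tz":-15,"roll":0},{"tx":0,"ty":0,"tz":-15,"roll":0},{"tx":0,"ty":0,"tz":-15,"roll":0},{"tx":0,"ty":0,"tz":-15,"roll":0},{"tx":0,"ty":0,"tz":-15,"roll":0},{"tx":0,"ty":0,"tz":-15,"roll":0},{"tx":0,"ty":0,"tz":-10,"roll":0}]' >/dev/null; python3 f.py && python3 -m handwheel '[{"tx":-10,"ty":-17,"tz":0,"roll":0},{"tx":-10,"ty":-17,"tz":0,"roll":0},{"tx":-10,"ty":-17,"tz":0,"roll":0},{"tx":-10,"ty":-17,"tz":0,"roll":0},{"tx":-10,"ty":-17,"tz":0,"roll":0},{"tx":-10,"ty":-17,"tz":0,"roll":0},{"tx":-10,"ty":-17,"tz":0,"roll":0},{"tx":0,"ty":0,"tz":0,"roll":0},{"tx":0,"ty":0,"tz":0,"roll":0}]' >/dev/null; python3 f.py
python3 - <<'E'
from pose import *
im,d=shot('wrist'); cv2.imwrite('pics/w3.png',cv2.cvtColor(cv2.resize(im,(800,600)),4))
im,W=pts('wrist'); i=im.astype(int); z=W[...,2]
m=(i[...,0]>110)&(i[...,1]<70)&(z>.033)&(z<.045)
print(m.sum(),'rim',cv2.minAreaRect(W[m][:,:2].astype(np.float32)))
m=(i[...,0]>80)&(i[...,1]<70)&(z>-.005)&(z<.006)
print(m.sum(),'floor',cv2.minAreaRect(W[m][:,:2].astype(np.float32)))
# cap in hand
f=np.load('wrist.npz'); M=R.from_rotvec(f['r']).as_matrix(); T=(W-f['p'])@M
h=(np.hypot(T[...,0],T[...,1])<.03)&(T[...,2]>-.03)&(T[...,2]<.04)&(i.min(-1)>130); print('cap pts tool',h.sum(),np.percentile(T[h],[2,50,98],axis=0).round(4))
E
```

```text
F [ 0.88  0.23 -0.47] M [-0.033 -0.031  0.016] z 0.2493 xy [0.5328 0.1574] q6 -0.847 op 0.0528 t 15.95 rot [8.840e-01 3.013e+00 1.000e-03]
F [ 0.22 -0.1  -1.32] M [-0.005 -0.002 -0.034] z 0.2473 xy [0.5269 0.0188] q6 -1.104 op 0.0527 t 16.7 rot [-8.870e-01 -3.013e+00 -1.000e-03]
1301 rim ((0.6928269267082214, 0.03845353424549103), (0.6403731107711792, 0.16536888480186462), 44.0553092956543)
4568 floor ((0.7171710729598999, 0.04760544002056122), (0.6575338244438171, 0.15053538978099823), 42.26982116699219)
cap pts tool 8107 [[-0.0237 -0.023  -0.01  ]
 [ 0.001   0.0001 -0.0088]
 [ 0.0234  0.0232 -0.0074]]
```

View pics/w3.png

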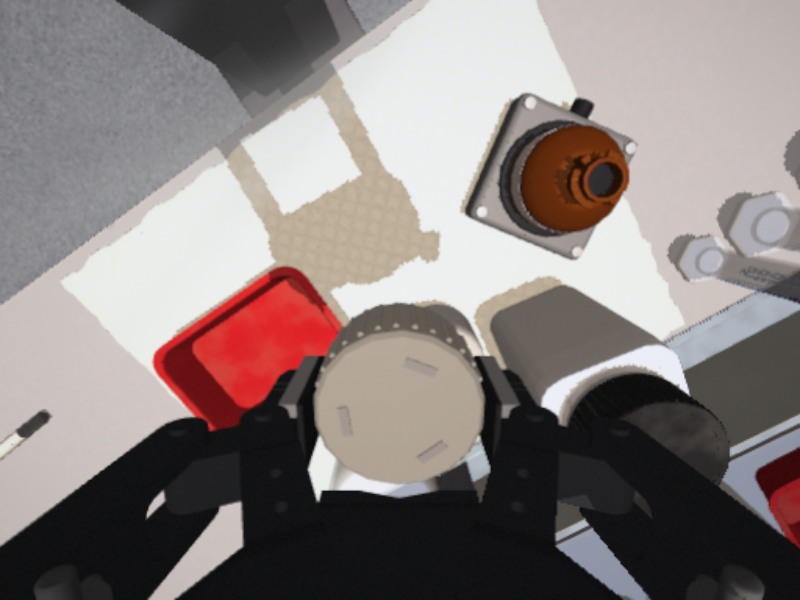

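The bare neck is at (600,180), so the cap is off and sits level in the fingers. The red tray is at left around (250,350), partly hidden.

```bash
python3 - <<'E'
from pose import *
for n in ('top','scene','wrist'):
    im,W=pts(n); i=im.astype(int); z=W[...,2]
    near=(abs(W[...,0]-.524)<.09)&(abs(W[...,1]+.128)<.12)&(i[...,0]>80)&(i[...,1]<70)
    for nm,lo,hi in(('rim',.03,.045),('floor',-.002,.007)):
        m=near&(z>lo)&(z<hi); p=W[m][:,:2].astype(np.float32); r=cv2.minAreaRect(p); print(n,nm,m.sum(),np.round(r[0],4),np.round(r[1],3),round(r[2],2),'lo',np.percentile(p,1,axis=0).round(4),'hi',np.percentile(p,99,axis=0).round(4))
rel([.525,-.128,.25])
E
```

```text
top rim 149 [ 0.5282 -0.1279] [0.109 0.158] 1.38 lo [ 0.4734 -0.2061] hi [ 0.5813 -0.0487]
top floor 342 [ 0.5259 -0.1335] [0.14 0.09] 87.9 lo [ 0.4877 -0.1903] hi [ 0.5708 -0.0634]
scene rim 128 [ 0.525  -0.1271] [0.113 0.156] 2.73 lo [ 0.4689 -0.206 ] hi [ 0.5781 -0.0498]
scene floor 269 [ 0.5296 -0.1192] [0.088 0.127] 0.02 lo [ 0.4892 -0.1809] hi [ 0.5722 -0.0563]
wrist rim 1345 [ 0.5152 -0.1284] [0.09  0.163] 3.81 lo [ 0.4724 -0.2071] hi [ 0.5597 -0.0491]
wrist floor 4311 [ 0.527  -0.1291] [0.086 0.133] 1.36 lo [ 0.4856 -0.1941] hi [ 0.5671 -0.0682]
t 16.75 tcp [0.5269 0.0195 0.2473] q6 -1.104 yaw x 2.57 tilt [-3.e-04  6.e-04 -1.e+00]
tool delta mm [ -78.2 -125.1   -2.8]
```

```bash

python3 -m handwheel '[{"tx":-13.3,"ty":-20.7,"tz":0,"roll":0},{"tx":-13.3,"ty":-20.7,"tz":0,"roll":0},{"tx":-13.3,"ty":-20.7,"tz":0,"roll":0},{"tx":-13.3,"ty":-20.7,"tz":0,"roll":0},{"tx":-13.3,"ty":-20.7,"tz":0,"roll":0},{"tx":-13.3,"ty":-20.7,"tz":0,"roll":0},{"tx":0,"ty":0,"tz":15,"roll":-0.11},{"tx":0,"ty":0,"tz":20,"roll":-0.11},{"tx":0,"ty":0,"tz":20,"roll":-0.11},{"tx":0,"ty":0,"tz":20,"roll":-0.11},{"tx":0,"ty":0,"tz":20,"roll":-0.11},{"tx":0,"ty":0,"tz":15,"roll":0}]' >/dev/null; python3 -m handwheel '[{"tx":0,"ty":0,"tz":15,"roll":0},{"tx":0,"ty":0,"tz":0,"roll":0},{"tx":0,"ty":0,"tz":0,"roll":0},{"tx":0,"ty":0,"tz":0,"roll":0}]' >/dev/null; python3 f.py; python3 -c "
from pose import *
rel([.527,-.128,.026])"
```

```text
F [-0.44  0.38 -1.02] M [ 0.042 -0.011  0.013] z 0.1234 xy [ 0.5277 -0.1278] q6 -1.926 op 0.053 t 18.08 rot [ 0.031  3.14  -0.   ]
t 18.08 tcp [ 0.5277 -0.1278  0.1234] q6 -1.926 yaw x 3.122 tilt [ 1.2e-03 -3.0e-04 -1.0e+00]
tool delta mm [ 0.9 -0.1 97.4]
```

```bash

python3 -m handwheel '[{"tx":0.7,"ty":0,"tz":15,"roll":0},{"tx":0,"ty":0,"tz":20,"roll":0},{"tx":0,"ty":0,"tz":20,"roll":0},{"tx":0,"ty":0,"tz":15,"roll":0},{"tx":0,"ty":0,"tz":10,"roll":0},{"tx":0,"ty":0,"tz":6,"roll":0},{"tx":0,"ty":0,"tz":4,"roll":0},{"tx":0,"ty":0,"tz":3,"roll":0},{"tx":0,"ty":0,"tz":0,"roll":0},{"tx":0,"ty":0,"tz":0,"roll":0}]' >/dev/null; python3 f.py && python3 -m handwheel '[{"tx":0,"ty":0,"tz":2,"roll":0},{"tx":0,"ty":0,"tz":0,"roll":0},{"tx":0,"ty":0,"tz":0,"roll":0}]' >/dev/null; python3 f.py
```

```text
F [-0.29  0.22 -0.66] M [-0.018 -0.024  0.036] z 0.0302 xy [ 0.5269 -0.1285] q6 -1.926 op 0.053 t 18.92 rot [ 3.30e-02  3.14e+00 -1.00e-03]
F [-0.11  0.71 -0.4 ] M [-0.057  0.051  0.016] z 0.0277 xy [ 0.5264 -0.1283] q6 -1.926 op 0.053 t 19.17 rot [ 0.033  3.141 -0.   ]
```

```bash

python3 -m handwheel '[{"tx":0,"ty":0,"tz":1,"roll":0},{"tx":0,"ty":0,"tz":0,"roll":0},{"tx":0,"ty":0,"tz":0,"roll":0}]' >/dev/null; python3 f.py && python3 -m handwheel '[{"tx":0,"ty":0,"tz":1,"roll":0},{"tx":0,"ty":0,"tz":0,"roll":0},{"tx":0,"ty":0,"tz":0,"roll":0}]' >/dev/null; python3 f.py && python3 -m handwheel '[{"tx":0,"ty":0,"tz":0.8,"roll":0},{"tx":0,"ty":0,"tz":0,"roll":0},{"tx":0,"ty":0,"tz":0,"roll":0}]' >/dev/null; python3 f.py
```

```text
F [-0.26  0.11 -0.78] M [ 0.014 -0.027  0.029] z 0.0264 xy [ 0.5263 -0.1282] q6 -1.926 op 0.0531 t 19.42 rot [-0.033 -3.141 -0.   ]
F [ 0.42 -0.11 -0.83] M [ 0.04  -0.004  0.004] z 0.0254 xy [ 0.5263 -0.1282] q6 -1.926 op 0.0529 t 19.67 rot [ 0.033  3.141 -0.   ]
F [-2.42  0.48  5.35] M [0.261 0.42  0.014] z 0.0253 xy [ 0.5265 -0.1283] q6 -1.926 op 0.0526 t 19.92 rot [-0.033 -3.141 -0.   ]
```

```bash

python3 -m handwheel '[{"tx":0,"ty":0,"tz":-0.6,"roll":0},{"tx":0,"ty":0,"tz":0,"roll":0}]' >/dev/null; python3 -m handwheel '[{"tx":0,"ty":0,"tz":0,"roll":0},{"tx":0,"ty":0,"tz":0,"roll":0},{"tx":0,"ty":0,"tz":0,"roll":0},{"tx":0,"ty":0,"tz":0,"roll":0},{"tx":0,"ty":0,"tz":0,"roll":0},{"tx":0,"ty":0,"tz":0,"roll":0}]' 74 | tail -2; python3 f.py && python3 -m handwheel '[{"tx":0,"ty":0,"tz":-3,"roll":0},{"tx":0,"ty":0,"tz":-5,"roll":0},{"tx":0,"ty":0,"tz":-10,"roll":0},{"tx":0,"ty":0,"tz":-20,"roll":0},{"tx":0,"ty":0,"tz":-25,"roll":0},{"tx":0,"ty":0,"tz":-25,"roll":0},{"tx":0,"ty":0,"tz":-25,"roll":0},{"tx":0,"ty":0,"tz":-25,"roll":0},{"tx":0,"ty":0,"tz":-25,"roll":0},{"tx":0,"ty":0,"tz":-25,"roll":0},{"tx":0,"ty":0,"tz":0,"roll":0},{"tx":0,"ty":0,"tz":0,"roll":0}]' ;python3 - <<'E'
from pose import *
im,d=shot('wrist'); cv2.imwrite('pics/w4.png',cv2.cvtColor(cv2.resize(im,(800,600)),4))
im,W=pts('wrist'); i=im.astype(int); z=W[...,2]
near=(abs(W[...,0]-.527)<.09)&(abs(W[...,1]+.128)<.12)
m=near&(i.min(-1)>110)&(z>.025)&(z<.04)&(np.hypot(W[...,0]-.527,W[...,1]+.128)<.045); print('cap',m.sum(),np.percentile(W[m],[1,50,99],axis=0).round(4))
m=near&(i[...,0]>80)&(i[...,1]<70)&(z>.03)&(z<.045); print('rim',cv2.minAreaRect(W[m][:,:2].astype(np.float32)))
E
```

```text
opening: 0.0741
grip_force: 0.0
F [-0.11  0.5  -0.75] M [-0.001  0.033  0.011] z 0.0251 xy [ 0.5262 -0.1282] q6 -1.926 op 0.0741 t 20.58 rot [-0.033 -3.141 -0.   ]
t: 21.58
tool_pos: [0.5275, -0.1287, 0.2164]
tool_rot: [0.033, 3.136, -0.003]
contact_force: [-0.1, 0.4, -0.5]
opening: 0.0737
grip_force: 0.0
cap 1557 [[ 0.5028 -0.1531  0.0321]
 [ 0.5268 -0.1289  0.0341]
 [ 0.552  -0.1051  0.0359]]
rim ((0.5273698568344116, -0.1281951665878296), (0.10993760079145432, 0.1593240648508072), 0.7784877419471741)
```

View pics/w4.png

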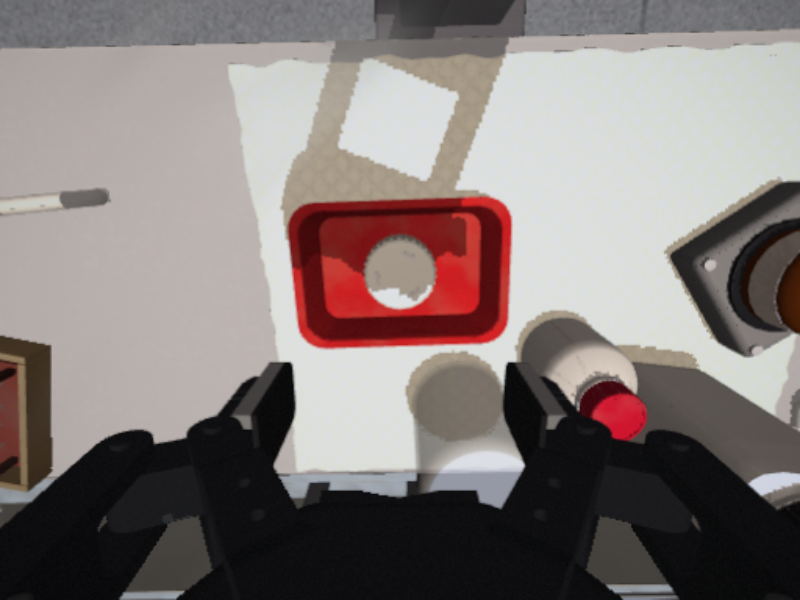

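The cap stands upright in the middle of the tray at (400,272) px. Measured, it is within 1 mm of the tray's centre with its top at z = 34 mm, and the gripper is clear.

```bash
python3 -c "
from station import ctrl
print(ctrl.finish_job())"
```

```text
the job is handed in; nothing more can be done
None
```

The cap was pressed, turned to its stop, lifted off and stood rim-down within 1 mm of the red tray's centre; the job was handed in at about 22 s with the gripper clear of everything.

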